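Lower the stones to polishing height

ROBOT

A 6-joint arm with a two-finger parallel gripper is mounted at the origin on the work surface. World frame = base frame: x ahead of the robot, y to its left, z up, the work surface at z = 0. Lengths are in m, angles in rad, forces in N, time in s.
With the tool pointing down it reaches from about 0.3 to 0.825 m from the base axis. Payload 5.4 kg.
Tool frame: the origin (TCP) lies on the front face of the gripper's body, between the roots of the fingers; the fingertips stand 88 mm ahead of it and the grasp point (between the pads) lies 69 mm ahead of it; z points along the fingers, y is the direction in which the jaws open and shut (so a half turn about z gives the same grasp; the last joint's range is limited). The gripper opens to 92 mm and grips with 3 to 60 N. Pads are 20 mm wide; open, the fingers measure 128 mm over their backs; the gripper's body (75 mm by 189 mm) begins 69 mm behind the grasp point.
Start: joints at [0.98, 0.158, 1.597, -0, 1.386, -0.21], TCP at [0.214, 0.534, 0.303] pointing down, gripper open.
Joint ranges: [-2.91, 2.91], [-0.94, 2.29], [0.18, 2.7], [-1.29, 4.43], [0.17, 2.64], [-3, 3]. Speed limits (rad/s): [2.57, 2.57, 3.14, 3.14, 3.14, 3.14].

INTERFACE

Orientations are given as a rotation vector (axis times angle).
In Python, from station import arm, gripper_to, kin, status, vision, order gives the robot as it stands. Calls block until the motion is done:
- arm.reach(position, orientation): joint-space move of the TCP to a pose.
- arm.move_straight(position, frame=None, max_speed=0.15, threshold=None): straight line of the TCP; frame=None keeps the orientation; max_speed is the mean speed in m/s. With threshold (N) it stops when the force on the tool has changed by that much, and returns True; else False.
- arm.set_joints(angles): joint-space move.
- gripper_to(opening, strength=None): finger opening in m; strength is the grip in N (None keeps the last); returns when the fingers have stopped.
- arm.dwell(seconds).
- kin.ik(position, orientation): joint angles nearest the present ones, or None.
- status.read_state(): the state.
- vision.read_camera(name): name is "side" or "top" or "wrist"; returns a dict with "img" (400x640x3 uint8, red, green, blue), "fx", "fy", "cx", "cy" (pixels), "origin" and "orientation" of the camera in the world. Camera axes: x right, y down, z forward; pixel columns grow to the right and rows downward; lengths in m; the calibration is good to about 2 mm. A picture is of the moment at which its call begins. There is no depth.
A pose or a line that the arm cannot do raises arm.Unreachable and nothing moves.
- order.finish_job(): hands the job in, once; it reports no verdict.
The state is a dict: "time": time; "joint_positions": joint angles; "joint_velocities": joint speeds; "tau": joint torques, N m; "ee_pos": TCP position; "orientation": TCP orientation; "ft_force": force on the tool from outside, world axes, zero at the start; "torque": the same for the moment, N m; "grip_width": finger opening in m.
Only numpy, scipy, OpenCV 4.12 (cv2) and the standard library are available. Lean on these libraries where they do the work, as an engineer would, in place of code of your own. Each camera call takes 0.05 s, during which the arm holds its last target.

TASK

Set three of the four stones to polishing height, in this order: first the heart-shaped stone, then the round one, then the long rectangular one: touch each lightly on top with a fingertip and push it straight down until about half of the bare stem under its cup (6 or 7 mm) has sunk into the stand, never as far as its stop. Leave the three-cornered stone up as it is. Do not pick up, tip or shift any stand, and leave everything else on the bench where it is.

Things in the scene. Friction and masses are not known exactly. Their poses are not given: they have to be found in the camera images.
- heart_stand: The loose steel stand (0.5 to 0.9 kg, knurled, round, foot 60 mm across and 45 mm high) that carries the heart stone; origin at the centre of its underside, z up.
- heart_top (a point): Centre of the flat top face of the heart-shaped stone, about 50 mm wide and 44 mm long, point towards the stand's -x. All four stones are of the same pale crystal, 9 mm thick, each set in a dark steel cup on a brass stem that slides straight down into its stand; this point is 79 mm above the bench at the start and sinks with the stone.
- heart_stone (a joint): How far the heart stone's stem has been pushed down into its stand, in m: 0 at the start (14 mm of brass stem bare below the cup), 0.012 on its stop. The slide is stiff: it starts to give at about 4 N, takes about 0.33 N more for each mm (8 N near the stop), and stays where it is left.
- round_stand: The loose steel stand (0.5 to 0.9 kg, knurled, round, foot 60 mm across and 45 mm high) that carries the round stone; origin at the centre of its underside, z up.
- round_top (a point): Centre of the flat top face of the round stone, 40 mm across. All four stones are of the same pale crystal, 9 mm thick, each set in a dark steel cup on a brass stem that slides straight down into its stand; this point is 79 mm above the bench at the start and sinks with the stone.
- round_stone (a joint): How far the round stone's stem has been pushed down into its stand, in m: 0 at the start (14 mm of brass stem bare below the cup), 0.012 on its stop. The slide is stiff: it starts to give at about 4 N, takes about 0.33 N more for each mm (8 N near the stop), and stays where it is left.
- oblong_stand: The loose steel stand (0.5 to 0.9 kg, knurled, round, foot 60 mm across and 45 mm high) that carries the oblong stone; origin at the centre of its underside, z up.
- oblong_top (a point): Centre of the flat top face of the long rectangular stone, 54 mm along the stand's y and 26 mm along its x. All four stones are of the same pale crystal, 9 mm thick, each set in a dark steel cup on a brass stem that slides straight down into its stand; this point is 79 mm above the bench at the start and sinks with the stone.
- oblong_stone (a joint): How far the oblong stone's stem has been pushed down into its stand, in m: 0 at the start (14 mm of brass stem bare below the cup), 0.012 on its stop. The slide is stiff: it starts to give at about 4 N, takes about 0.33 N more for each mm (8 N near the stop), and stays where it is left.
- triangle_stand: The loose steel stand (0.5 to 0.9 kg, knurled, round, foot 60 mm across and 45 mm high) that carries the triangle stone; origin at the centre of its underside, z up.
- triangle_top (a point): Centre of the flat top face of the three-cornered stone, about 48 mm along each side. All four stones are of the same pale crystal, 9 mm thick, each set in a dark steel cup on a brass stem that slides straight down into its stand; this point is 79 mm above the bench at the start and sinks with the stone.
- triangle_stone (a joint): How far the triangle stone's stem has been pushed down into its stand, in m: 0 at the start (14 mm of brass stem bare below the cup), 0.012 on its stop. The slide is stiff: it starts to give at about 4 N, takes about 0.33 N more for each mm (8 N near the stop), and stays where it is left.
- loupe: Bystander: black ring-shaped eyeglass, 42 mm across, 22 mm high; origin at the centre of its underside.
- weight: Bystander: brass weight with a knob, 32 mm across, 45 mm high; origin at the centre of its underside.
- tang: Bystander: small steel stone holder lying flat, about 100 mm long, 22 mm wide, 20 mm high; origin at the centre of its underside.
- grit_jar: Bystander: small jar with a black lid, 38 mm across, 50 mm high; origin at the centre of its underside.
- tweezers: Bystander: steel tweezers lying flat, 110 mm long; origin at the centre of its underside.
- dop_block: Bystander: wooden block 50 x 80 x 30 mm with three brass-headed pins, 58 mm high in all; origin at the centre of its underside.
- parcel_tray: Bystander: shallow white tray, 70 x 100 mm, 15 mm high; origin at the centre of its underside.
Things that resemble listed ones, but are neither listed nor needed, are in the scene too. What is shaped like the heart_stand but turquoise is not meant.

How it is judged:
On the way, in this order (a step that is already met when the one before it is completed fails the run):
1. the heart stone has been pushed down 3 to 10 mm, the stones after it still up (value of joint heart_stone between 0.003 and 0.01 m and value of joint each of round_stone, oblong_stone, triangle_stone below 0.0015 m), for 0.1 s.
2. the round stone has been pushed down 3 to 10 mm, the stones after it still up (value of joint round_stone between 0.003 and 0.01 m and value of joint each of oblong_stone, triangle_stone below 0.0015 m), for 0.1 s.
3. the oblong stone has been pushed down 3 to 10 mm, the stones after it still up (value of joint oblong_stone between 0.003 and 0.01 m and value of joint triangle_stone below 0.0015 m), for 0.1 s.
At the end, for the whole second after the job is handed in: The heart, round and long rectangular stones are each sunk 3 to 10 mm, the three-cornered one less than 1.5 mm; every stand is upright, at rest and within 20 mm of where it began, and so is every bystander (all of step 3 and value of joint heart_stone between 0.003 and 0.01 m and value of joint round_stone between 0.003 and 0.01 m and distance of each of heart_stand, round_stand, oblong_stand, triangle_stand, loupe, weight, tang, grit_jar, tweezers, dop_block, parcel_tray from where it was at the start of the episode below 0.02 m and angle between each of heart_stand, round_stand, oblong_stand, triangle_stand's own z axis and vertical below 0.06 rad and linear speed of each of heart_stand, round_stand, oblong_stand, triangle_stand below 0.02 m/s); the robot touches nothing.
It fails at once if a stone is pushed down out of order (round before heart, or oblong before round), or the three-cornered one is pushed down ((value of joint round_stone above 0.0015 m and value of joint heart_stone below 0.003 m) or (value of joint oblong_stone above 0.0015 m and value of joint round_stone below 0.003 m) or value of joint triangle_stone above 0.0015 m).
It fails at once if a stone is driven onto its stop (value of joint any of heart_stone, round_stone, oblong_stone, triangle_stone above 0.0113 m).
It fails at once if a stone or its stand is struck or pressed with more than 18 N (contact force between any of heart_stand, round_stand, oblong_stand, triangle_stand and the arm above 18 N or contact force between any of heart_stand, round_stand, oblong_stand, triangle_stand and the fingers above 18 N).
It fails at once if a stand is lifted, tipped, or shifted by more than 20 mm ((height (world z) of any of heart_stand, round_stand, oblong_stand, triangle_stand above 0.006 m or angle between any of heart_stand, round_stand, oblong_stand, triangle_stand's own z axis and vertical above 0.2 rad) or distance of any of heart_stand, round_stand, oblong_stand, triangle_stand from where it was at the start of the episode above 0.02 m).
It fails at once if a bystander is moved by more than 20 mm (distance of any of loupe, weight, tang, grit_jar, tweezers, dop_block, parcel_tray from where it was at the start of the episode above 0.02 m).
It also fails if it takes over 45 s, if anything falls off the work surface, if the arm or the gripper's body presses on something with over 40 N, if the wrist force passes 120 N, or if a joint passes its speed limit or range.

## Working session

There is one attempt and no reset: what is moved stays moved. The work goes in short steps, each a Python script; the robot and the scene stay as the last script left them, time stands still between calls to the robot, and variables do not carry over. Pictures are saved under pics/ and viewed, and the job is handed in when it is done.

```bash
ls; mkdir -p pics
python3 - <<'E'
from station import arm, gripper_to, kin, status, vision, order
import cv2
s=status.read_state(); print({k:s[k] for k in('time','ee_pos','orientation','ft_force','grip_width')})
for n in('side','top','wrist'):
    c=vision.read_camera(n); cv2.imwrite(f'pics/{n}0.png',c['img'][:,:,::-1]); print(n,c['fx'],c['fy'],c['cx'],c['cy'],c['origin'],c['orientation'])
E
```

```text
pics
{'time': 0.0, 'ee_pos': array([0.21347016, 0.53341314, 0.30174259]), 'orientation': array([-5.94387870e-01, -3.08411664e+00,  2.63996211e-03]), 'ft_force': array([ 0.63487711, -0.17512177, -0.22485099]), 'grip_width': 0.09195304930468143}
side 464.27014803010036 464.27014803010036 313.7445371784505 199.14699401945768 [ 0.4982919  -0.75286407  0.7343872 ] [-2.27847364  0.11015722 -0.03082073]
top 389.2759858948683 389.2759858948683 310.13634448470594 201.33760254920784 [ 0.44529874 -0.02045704  0.88212783] [-2.14802425  2.13930967 -0.13215736]
wrist 298.98852503129757 298.98852503129757 319.84970874743857 196.22419536618867 [0.14258181 0.56076231 0.38280114] [2.40782131 1.62929133 0.22287844]
```

View pics/top0.png

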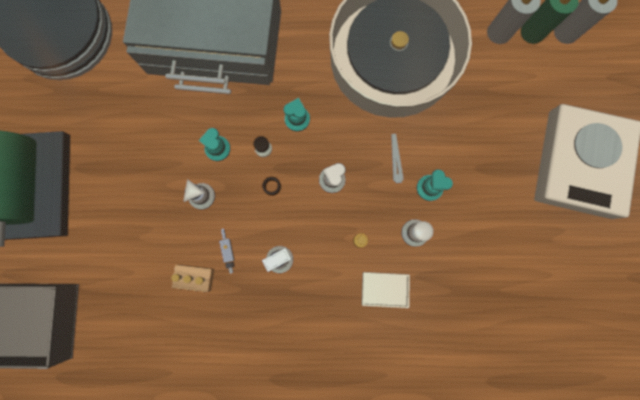

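View pics/side0.png

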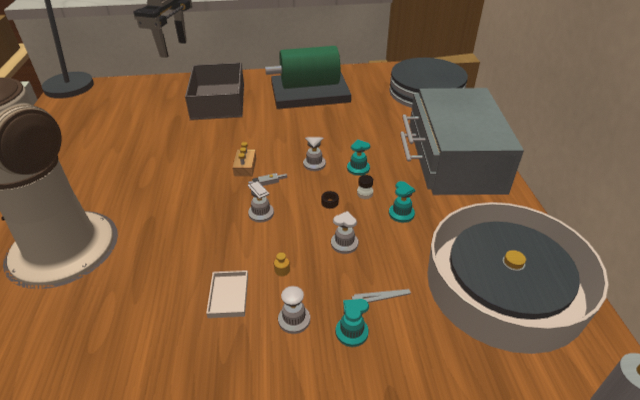

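View pics/wrist0.png

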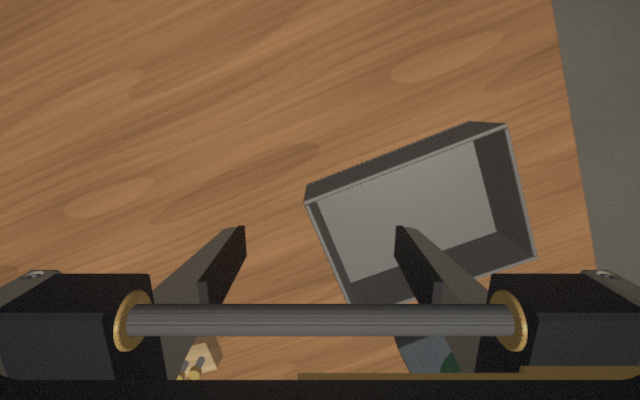

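The top view shows the steel stands: heart (333,176), round (420,231), oblong (277,260) and triangle (195,190). The teal ones are lookalikes. In the side view, heart is at (345,220), round (292,297), oblong (258,188) and triangle (314,143). I'll zoom in to get clean outlines of the stones.

Run:
```python
import cv2, numpy as np
from scipy.spatial.transform import Rotation as R
t=cv2.imread('pics/top0.png'); s=cv2.imread('pics/side0.png')
T=dict(heart=(333,176),round=(418,231),oblong=(277,260),tri=(197,192))
S=dict(heart=(345,228),round=(293,305),oblong=(260,197),tri=(314,150))
rows=[]
for im,D in((t,T),(s,S)):
    r=[]
    for k,(u,v) in D.items():
        r.append(cv2.resize(im[v-25:v+25,u-25:u+25],(200,200),interpolation=cv2.INTER_NEAREST))
    rows.append(np.hstack(r))
cv2.imwrite('pics/crops0.png',np.vstack(rows))
print(R.from_rotvec([-2.14802425,2.13930967,-0.13215736]).as_matrix().round(3)); print(R.from_rotvec([-2.27847364,0.11015722,-0.03082073]).as_matrix().round(3))
```

```text
[[ 0.005 -0.991  0.137]
 [-1.    -0.003  0.014]
 [-0.014 -0.137 -0.99 ]]
[[ 0.996 -0.069  0.059]
 [-0.09  -0.648  0.756]
 [-0.014 -0.758 -0.652]]
```

View pics/crops0.png

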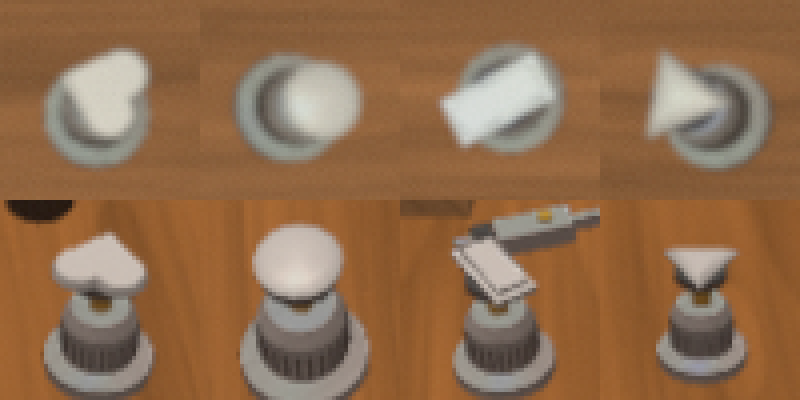

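```bash
cat > geo.py <<'E'
import cv2, numpy as np
from scipy.spatial.transform import Rotation as R
def ray(c,uv):
    d=R.from_rotvec(c['orientation']).as_matrix()@np.array([(uv[0]-c['cx'])/c['fx'],(uv[1]-c['cy'])/c['fy'],1])
    return np.array(c['origin']),d/np.linalg.norm(d)
def onplane(c,uv,z):
    o,d=ray(c,uv); return o+d*(z-o[2])/d[2]
def tri(c1,p1,c2,p2):
    o1,d1=ray(c1,p1);o2,d2=ray(c2,p2)
    a=np.linalg.lstsq(np.c_[d1,-d2],o2-o1,rcond=None)[0]
    q1,q2=o1+a[0]*d1,o2+a[1]*d2
    return (q1+q2)/2,np.linalg.norm(q1-q2)
def blob(img,uv,mask,r=28):
    u,v=uv; m=np.zeros(mask.shape,np.uint8); m[v-r:v+r,u-r:u+r]=mask[v-r:v+r,u-r:u+r]
    n,l,st,ce=cv2.connectedComponentsWithStats(m)
    i=1+np.argmax(st[1:,4]); return ce[i],st[i],(l==i)
E
python3 - <<'E'
from geo import *
from station import vision
T=dict(heart=(333,176),round=(418,231),oblong=(277,260),tri=(197,192))
S=dict(heart=(345,218),round=(293,295),oblong=(258,190),tri=(314,142))
ct=vision.read_camera('top');cs=vision.read_camera('side')
def hsv(c): return cv2.cvtColor(np.ascontiguousarray(c['img']),cv2.COLOR_RGB2HSV)
ht,hs=hsv(ct),hsv(cs)
pt=((ht[...,1]<50)&(ht[...,2]>178)).astype(np.uint8)
ps=((hs[...,1]<70)&(hs[...,2]>165)).astype(np.uint8)
ft=((ht[...,1]<90)).astype(np.uint8)
vis=[]
for k in T:
    a,sa,ma=blob(None,T[k],pt); b,sb,mb=blob(None,S[k],ps,18)
    p,e=tri(ct,a,cs,b)
    u,v=T[k];w,x=S[k]
    i1=ct['img'][v-28:v+28,u-28:u+28].copy(); i1[ma[v-28:v+28,u-28:u+28]]=(255,0,0)
    i2=cs['img'][x-28:x+28,w-28:w+28].copy(); i2[mb[x-28:x+28,w-28:w+28]]=(255,0,0)
    vis.append(cv2.resize(np.vstack([i1,i2]),None,fx=3.5,fy=3.5,interpolation=0))
    print(k,a.round(1),sa[2:],b.round(1),sb[2:],'tri',p.round(4),'gap',e.round(4),'top@79',onplane(ct,a,.079).round(4)[:2],'side@79',onplane(cs,b,.079).round(4)[:2])
    # area in mm2
    s_=(np.linalg.norm(ct['origin']-p)/ct['fx']*1000)**2; print('  area mm2',(sa[4]*s_).round())
cv2.imwrite('pics/masks0.png',np.hstack(vis)[:,:,::-1])
E
```

```text
heart [334.4 173.3] [ 20  21 276] [344.9 218.3] [ 22  14 195] tri [ 0.616  -0.0595  0.0785] gap 0.0001 top@79 [ 0.616  -0.0595] side@79 [ 0.6159 -0.0601]
  area mm2 1232.0
round [422.8 230.9] [ 17  17 231] [291.9 294.8] [ 22  18 303] tri [ 0.4962 -0.2414  0.0753] gap 0.0007 top@79 [ 0.4956 -0.2404] side@79 [ 0.4965 -0.2442]
  area mm2 1071.0
oblong [276.1 259.4] [ 27  22 316] [258.  188.9] [ 21  16 142] tri [0.4364 0.0607 0.0745] gap 0.0004 top@79 [0.4363 0.0602] side@79 [0.437  0.0551]
  area mm2 1374.0
tri [191.4 191. ] [ 16  15 140] [313.3 139.6] [15  9 78] tri [0.5777 0.2413 0.0773] gap 0.0001 top@79 [0.5775 0.2408] side@79 [0.5774 0.2387]
  area mm2 678.0
```

View pics/masks0.png

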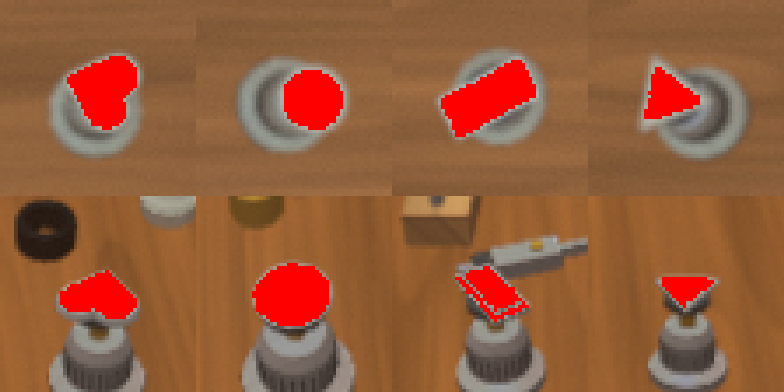

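Each stone's two-view rays meet within 0.7 mm, and the measured heights are 74–79 mm against 79 mm given. Next I'll check the foot centres, close the gripper and hover above the heart.

```bash
python3 - <<'E'
from geo import *
from station import arm, gripper_to, kin, status, vision
c=vision.read_camera('top')
for k,(x,y) in dict(heart=(95,110),round=(280-196,105),oblong=(497-392,100)).items():
    u,v=dict(heart=(333,176),round=(418,231),oblong=(277,260))[k]
    print(k,onplane(c,(u-28+x/3.5,v-28+y/3.5),.006).round(4))
gripper_to(0.0,10)
P=dict(heart=(.616,-.0598),round=(.496,-.2415),oblong=(.4363,.0595))
o=[0,np.pi,0]
for k,p in P.items(): print(k,kin.ik([*p,.2],o), kin.ik([*p,.155],o))
arm.reach([*P['heart'],.25],o)
arm.move_straight([*P['heart'],.185])
s=status.read_state();print(s['time'],s['ee_pos'],s['grip_width'],s['ft_force'])
for n in('top','side'):
    i=vision.read_camera(n)['img'][:,:,::-1]; u,v=dict(top=(333,176),side=(345,218))[n]
    cv2.imwrite(f'pics/h_{n}.png',cv2.resize(i[v-60:v+60,u-60:u+60],(480,480)))
E
python3 -c "
import cv2,numpy as np
cv2.imwrite('pics/h1.png',cv2.resize(np.hstack([cv2.imread('pics/h_top.png'),cv2.imread('pics/h_side.png')]),(800,400)))"
```

```text
heart [ 0.6171 -0.0578  0.006 ]
round [ 0.4955 -0.2406  0.006 ]
oblong [0.4329 0.061  0.006 ]
heart [-0.2917396   0.36257384  1.56210144  0.          1.21691737 -1.86253592] [-0.2917396   0.41730953  1.58759877  0.          1.13668435 -1.86253592]
round [-0.67219802  0.20046373  1.7614405   0.          1.17968842 -2.24299435] [-0.67219802  0.26180098  1.78797258  0.          1.0918191  -2.24299435]
oblong [-1.40234798e-01 -9.00784555e-02  2.06537300e+00 -4.44089210e-16
  1.16629811e+00 -1.71103112e+00] [-1.40234798e-01 -1.62478286e-02  2.09616264e+00 -4.44089210e-16
  1.06167784e+00 -1.71103112e+00]
4.775 [ 0.61633517 -0.05966716  0.18558535] 0.0008974937990925691 [ 0.367426   -0.04734255  0.50879718]
```

View pics/h1.png

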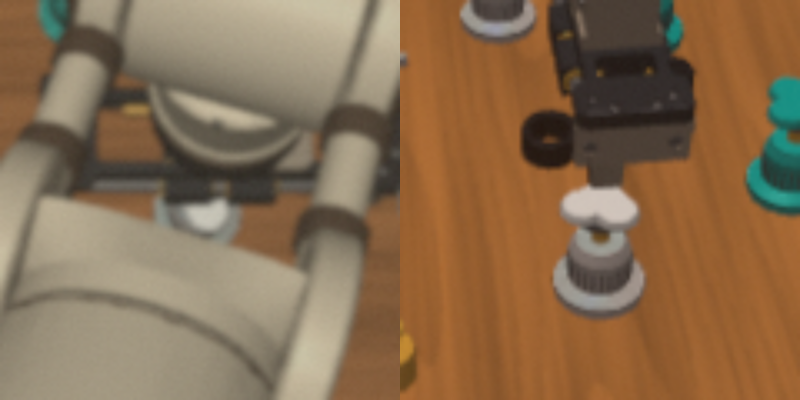

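Both checks put the fingertips centred over the heart, and the foot centres agree within 3.5 mm. I'll feel for contact, then push 6.5 mm.

```bash
cat > press.py <<'E'
from station import arm, status
def st(t):
    s=status.read_state(); print(t,round(s['time'],2),s['ee_pos'].round(4),s['ft_force'].round(2)); return s
def touch(x,y):
    st('hover'); hit=arm.move_straight([x,y,.1625],max_speed=.01,threshold=2.0); s=st('touch'); print('hit',hit); return s,hit
E
python3 - <<'E'
from press import *
from geo import *
s,h=touch(.616,-.0598)
z=s['ee_pos'][2]
if h and abs(z-.167)<.004:
    arm.move_straight([.616,-.0598,z-.003],max_speed=.01); st('-3')
E
```

```text
hover 4.88 [ 0.6169 -0.06    0.1867] [ 1.04 -0.28  0.38]
touch 6.47 [ 0.616  -0.0598  0.167 ] [-0.05  0.06  3.49]
hit True
-3 6.86 [ 0.6161 -0.0598  0.1641] [-0.43 -0.46  3.69]
```

Run:
```python
from press import *
arm.move_straight([.616,-.0598,.1605],max_speed=.01)
for i in range(3): arm.dwell(.05); st('down')
arm.move_straight([.616,-.0598,.19],max_speed=.05); st('up')
from station import vision
import cv2
i=vision.read_camera('side')['img'][:,:,::-1]
cv2.imwrite('pics/h2.png',cv2.resize(i[170:270,295:395],(600,600),interpolation=0))
```

```text
down 7.41 [ 0.6161 -0.0599  0.1606] [0.75 0.85 4.31]
down 7.46 [ 0.6161 -0.0598  0.1606] [0.01 0.61 4.48]
down 7.51 [ 0.6161 -0.0598  0.1606] [-0.68  0.55  4.07]
up 8.25 [ 0.6159 -0.0598  0.1899] [-0.44  0.35  0.91]
```

View pics/h2.png

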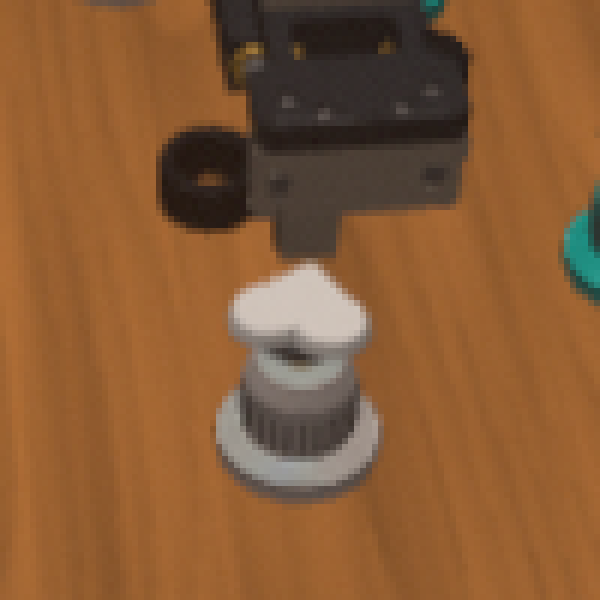

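The stone is visibly lower and little stem is left showing. I'll measure the sink from the mask, then do the round stone.

```bash
cat > chk.py <<'E'
from geo import *
from station import vision
S=dict(heart=(345,220),round=(293,297),oblong=(258,191),tri=(314,142))
XY=dict(heart=(.616,-.0598),round=(.496,-.2415),oblong=(.4363,.0595),tri=(.5777,.241))
V0=dict(heart=(344.9,218.3),round=(291.9,294.8),oblong=(258.,188.9),tri=(313.3,139.6))
def proj(c,p):
    q=R.from_rotvec(c['orientation']).as_matrix().T@(np.array(p)-c['origin']); return c['fy']*q[1]/q[2]+c['cy']
def sink(ks):
    c=vision.read_camera('side'); h=cv2.cvtColor(np.ascontiguousarray(c['img']),cv2.COLOR_RGB2HSV)
    m=((h[...,1]<70)&(h[...,2]>165)).astype(np.uint8)
    for k in ks:
        b,sb,_=blob(None,S[k],m,18); g=proj(c,[*XY[k],.079])-proj(c,[*XY[k],.089])
        print(k,b.round(1),sb[2:],'sink mm',round((b[1]-V0[k][1])/g*10,1))
    return c
E
python3 - <<'E'
from press import *
from chk import *
sink(['heart'])
x,y=XY['round']; o=[0,np.pi,0]
arm.move_straight([.616,-.0598,.25],max_speed=.1)
arm.reach([x,y,.25],o); arm.move_straight([x,y,.185],max_speed=.08)
sink(['heart','oblong','tri'])
s,h=touch(x,y); z=s['ee_pos'][2]
if h and abs(z-.167)<.004:
    arm.move_straight([x,y,z-.0065],max_speed=.01)
    for i in range(3): arm.dwell(.05); st('down')
    arm.move_straight([x,y,.25],max_speed=.06); sink(['heart','round','oblong','tri'])
E
```

```text
heart [344.7 220.8] [ 22  13 194] sink mm 7.1
heart [344.7 220.8] [ 22  13 194] sink mm 7.1
oblong [256.  188.7] [23 19 83] sink mm -0.4
tri [303.5 153.9] [ 15  14 140] sink mm 43.0
hover 10.99 [ 0.4964 -0.2418  0.1857] [ 0.63 -0.01 -0.18]
touch 12.59 [ 0.496  -0.2415  0.167 ] [ 0.23 -0.63  2.92]
hit True
down 13.38 [ 0.4961 -0.2416  0.1605] [ 0.5  -0.67  4.39]
down 13.43 [ 0.4961 -0.2415  0.1605] [ 0.9  -0.87  4.67]
down 13.48 [ 0.4961 -0.2416  0.1605] [ 0.41 -1.07  4.6 ]
heart [344.7 220.8] [ 22  13 194] sink mm 7.1
round [292.1 297.2] [ 22  18 305] sink mm 6.6
oblong [255.9 188.3] [ 14  16 107] sink mm -1.8
tri [314.3 140. ] [13  9 69] sink mm 1.2
```

Heart measures 7.1 mm and round 6.6 mm. The oblong and triangle masks were partly hidden or shaded by the arm, so their figures don't count. Oblong is next.

Run:
```python
from press import *
from chk import *
x,y=.4355,.060; o=[0,np.pi,0]
arm.reach([x,y,.25],o); arm.move_straight([x,y,.185],max_speed=.08)
s,h=touch(x,y); z=s['ee_pos'][2]
if h and abs(z-.167)<.004:
    arm.move_straight([x,y,z-.0065],max_speed=.01)
    for i in range(3): arm.dwell(.05); st('down')
    arm.move_straight([x,y,.25],max_speed=.08)
    arm.set_joints([0.98,0.158,1.597,0,1.386,-0.21])
    c=sink(['heart','round','oblong','tri']); t=vision.read_camera('top')['img']
    cv2.imwrite('pics/side9.png',c['img'][:,:,::-1]); cv2.imwrite('pics/top9.png',t[:,:,::-1])
    b=[cv2.imread(f'pics/{n}{i}.png') for n in('side','top') for i in(0,9)]
    r=[np.hstack([cv2.resize(q[100:340,160:480],(400,300)) for q in b[j:j+2]]) for j in(0,2)]
    cv2.imwrite('pics/cmp9.png',np.vstack(r)); st('end')
```

```text
hover 17.32 [0.4359 0.0599 0.1855] [-0.21  0.44 -0.36]
touch 18.92 [0.4355 0.06   0.167 ] [-0.18  0.44  1.89]
hit True
down 19.73 [0.4356 0.06   0.1605] [ 0.37 -0.03  5.12]
down 19.77 [0.4356 0.06   0.1605] [0.92 0.24 4.08]
down 19.82 [0.4356 0.06   0.1605] [ 1.   -0.55  4.48]
heart [344.7 220.8] [ 22  13 192] sink mm 7.0
round [292.1 297.1] [ 22  18 300] sink mm 6.3
oblong [258.2 191.1] [ 20  16 145] sink mm 6.4
tri [313.3 139.6] [15  9 78] sink mm -0.0
end 23.09 [0.2145 0.5334 0.3029] [ 0.87 -0.24  0.92]
```

View pics/cmp9.png

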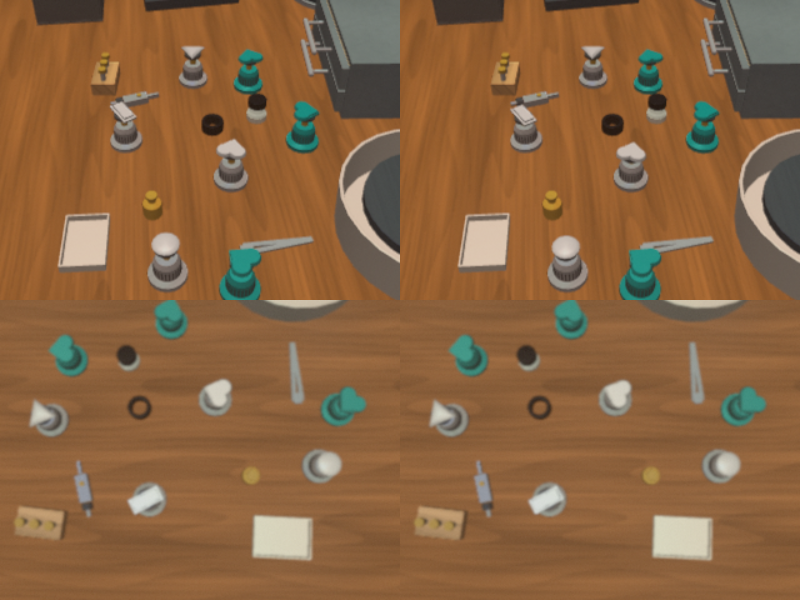

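In the before/after views, nothing but the three stones has moved. The arm is clear, so I'm handing in.

```bash
python3 -c "
from station import order; print(order.finish_job())"
```

```text
the job is handed in; nothing more can be done
None
```

I pushed the heart, then the round, then the long rectangular stone down with the closed fingertips, 6.5 mm each from first touch. I left the three-cornered stone alone, moved the arm clear and handed the job in at about 23 s; no verdict is reported.

| Stone | Sunk, measured in the side view after the last push |
|---|---|
| Heart | 7.0 mm |
| Round | 6.3 mm |
| Long rectangular | 6.4 mm |
| Three-cornered | 0.0 mm |

- **Contact:** all three touches came at a TCP height of 0.167 m, which puts the stone tops at 79 mm as given. The highest force I read was about 5 N.
- **Movement:** comparing the before and after pictures by eye, no stand or bystander had shifted or tipped.
- **Disagreements:**
  - The two-camera measurement put the stone tops at 74.5–78.5 mm, up to 4.5 mm below the contact height.
  - The holding force read 4–5 N where about 6 N was expected.
  - Some mid-run camera readings of the rectangular and three-cornered stones were wrong, apparently because the arm hid or shaded them. They came right once the arm was clear.

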